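# Check a scooter brake lever against its stop

## Robot

A 7-joint arm with a two-finger parallel gripper is mounted at the origin on the work surface. World frame = base frame: x ahead of the robot, y to its left, z up, the work surface at z = 0. Lengths are in m, angles in rad, forces in N, time in s.
With the tool pointing down it reaches from about 0.4 to 0.85 m from the base axis. Payload 10.4 kg.
Tool frame: the origin (TCP) lies midway between the tips of the shut fingers; the grasp point (between the pads) lies 19 mm behind it; z points along the fingers, y is the direction in which the jaws open and shut (so a half turn about z gives the same grasp; the last joint's range is limited). The gripper opens to 87 mm and grips with 3 to 60 N. Pads are 19 mm wide; open, the fingers measure 117 mm over their backs; the gripper's body (75 mm by 190 mm) begins 51 mm behind the grasp point.
Start: joints at [-1.255, 0.332, -0.065, 1.46, 0.022, 1.35, -0.088], TCP at [0.208, 0.589, 0.223] pointing down, gripper open.
Joint ranges: [-2.6, 2.6], [-0.5, 2.12], [-1.47, 1.34], [0.16, 2.42], [-1.27, 4.41], [0.06, 2.06], [-2.6, 2.6]. Speed limits (rad/s): [2.22, 2.22, 2.79, 2.79, 3.14, 3.14, 3.14].

## Interface

Orientations are given as a unit quaternion [x, y, z, w].
In Python, from station import r gives the robot as it stands. The module is installed in compiled form; this text tells all that it offers.
- The arm moves only by the shell command python3 -m jog 'ROWS' [FORCE]. ROWS is JSON, a list of rows, each an object with "hand": the closure, from 0 (fully open) to 1 (shut); "translation": the shift along the tool's x, y, z in mm, a list of three; "dr": the turn, a rotation vector about the tool's x, y, z in degrees, a list of three. A call has 1 to 10 rows; each row shifts and turns the pose as measured when the row begins, along the tool's axes as they then stand; what a row does not reach is not made up. A row lasts 1/10 s, in which the tool goes at most 50 mm and 8.59 degrees, less where a joint would pass 70% of its speed; a pose out of reach is approached as far as the arm can. A call is refused whole if a number of a shift passes 50 or a number of a turn 8.59, either way. A call with a gripper value outside its range is refused whole. The fingers move at their own pace and stop on an object; FORCE is the grip in N (left out, the last holds). Time passes only in rows, so rows that do not move let the fingers close. It gives the time, the measured TCP pose, the force and the opening at its end, in the units of the state.
- r.read_state(): the state, without advancing time (a new reading comes with each control period).
- r.grab_frame(name): name is "scene" or "top" or "wrist"; returns a dict with "frame" (384x512x3 uint8, blue, green, red), "K" (3x3 intrinsics, pixels), "extrinsics" (4x4, takes a point from camera to world coordinates); the wrist camera has in their place "tool_from_camera" (4x4, takes a point from camera to tool coordinates, whose origin is the TCP and whose axes are the flange's). Camera axes: x right, y down, z forward; pixel columns grow to the right and rows downward; lengths in m; the calibration is good to about 2 mm. The wrist camera is an equidistant fisheye: a pixel r from the principal point sees the ray r / f radians off the axis. A picture is of the moment at which its call begins: read the wrist's pose just before it. There is no depth.
- r.hand_in(): hands the job in, once; it reports no verdict.
Trained networks look in the newest picture that a camera, given by its name, has taken for a name from the list of things; names that differ only in an ending like _2 or _b are one class to them, and where a whole thing is asked for, a point or a joint stands for the part that bears it (a point fixed in the world has none). Each returns a list of dicts, best first, with "score" (0 to 1); they miss things now and then, are a little off and sometimes report something else, mostly with a low value. They report only what shows in the picture. A call takes as long as a camera call.
- r.masks_of(target, camera): "region" (384x512 bool, what is visible of it) and "uv" ([column, row] in pixels, amid what is visible of it).
The state is a dict: "time": time; "joint_positions": joint angles; "joint_velocities": joint speeds; "joint_efforts": joint torques, N m; "eef_pos": TCP position; "ee_rot": TCP orientation; "wrist_force": force on the tool from outside, world axes, zero at the start; "ft_torque": the same for the moment, N m; "opening": finger opening in m.
Only numpy, scipy, OpenCV 4.12 (cv2) and the standard library are available. Lean on these libraries where they do the work, as an engineer would, in place of code of your own. Each camera call takes 0.05 s, during which the arm holds its last target. There are 200 camera calls.

## Task

The travel stop of this e-scooter handlebar's brake lever has just been reset. Using the backs of the fingers on the lever's outside, without gripping it or touching the grip behind it, press the lever slowly in until it is firmly against its stop (not forced), and finish while still holding it there so that the gap left to the grip can be seen. Leave the thumb throttle and the things on the bench alone.

Things in the scene. Friction and masses are not known exactly. Their poses are not given: they have to be found in the camera images.
- handlebar: E-scooter handlebar on a short stem in a bench clamp (fixed, base 180 x 180 mm). Origin on the bench below the bar's middle; z up, y along the bar, x to the rider's side. Bar 25 mm thick, 484 mm long, axis 150 mm above the bench. A black display pod, 96 mm wide, top 197 mm up, sits on its middle. Brake lever: -y half, on the front (-x) side; thumb throttle: +y half.
- brake_pad (a point): Point on the outer face of the dark metal brake lever (facing away from the grip) where fingers rest, 86 mm from the pivot, at the blade's mid height, 150 mm above the bench; moves with the lever. Blade level, 7 mm thick, 15 mm high, free above and below, outer face near straight for 30 mm either side. Axes turn with the lever; at 0 they equal the handlebar's, x being the way to press.
- brake_tip (a point): Centre of the ball (17 mm across) at the free end of the brake lever, 123 mm from the pivot along the bar.
- brake_pivot (a point): Upright pivot axis of the brake lever, at the blade's height, fixed on the handlebar.
- brake (a joint): Brake lever angle, rad: 0 released (blade some 45 mm off the grip), growing as it is pressed in. Return spring: about 2 N at the pad to start, 4 N near the stop. The stop, a screw of unknown setting, is met between 0.18 and 0.31 rad (15 to 28 mm of travel at the pad) and is firm: the lever then gives about 1 mm at the pad for each further 4 to 6 N. It springs back when let go.
- brake_blade: The brake lever's outer blade, ball end and short tail behind the pivot; origin at the pivot, axes as brake_pad.
- brake_rib: Narrow rib along the blade's inner side, facing the grip (6 mm high, reaching 12 mm behind the outer face); not to be touched. Origin at the pivot.
- stop_screw: Steel travel-stop screw in the lug ahead of the lever's tail, pointing at the tail; origin at its tip, within 3 mm of where the tail meets it. Not to be touched by the robot.
- brake_grip: Black rubber grip, 32 mm thick, 120 mm long, behind the brake lever; with the lever on its stop a gap of 10 to 30 mm is left to it. Its origin is that of the handlebar; see grip_mid.
- grip_mid (a point): Point on the axis of the brake-side grip, half-way along it.
- throttle (a joint): Thumb-throttle paddle on the other half of the bar, rider's side; 0 released, to be left there. Spring-loaded, rad.
- phone: Black phone lying on the blue mat, 74 x 152 x 8 mm; origin at the centre of its underside.
- screwdriver: Screwdriver lying on the blue mat, 150 mm long; origin at the underside of its middle.
- dispenser: White solvent dispenser bottle with a steel dish top, 54 mm across, 99 mm high, standing under or behind the brake half of the bar; origin at the centre of its underside.
- multimeter: Orange hand multimeter lying on the bench, 180 x 85 x 46 mm; origin at the centre of its underside.

How it is judged:
By the outcome, as a careful person would: the job done as asked, in the order asked, and still so for the second after the job is handed in, while the arm keeps its last pose, push and grip.
It also fails if it takes over 35 s, if anything falls off the work surface, if the arm or the gripper's body presses on something with over 40 N, if the wrist force passes 120 N, or if a joint passes its speed limit or range.

## Working session

There is one attempt and no reset: what is moved stays moved. The work goes in short steps, Python scripts to look and compute and a shell command to move; the robot and the scene stay as the last step left them, time stands still between calls to the robot, and variables do not carry over. Pictures are saved under pics/ and viewed, about 8 in all and at most 12, crops included, and the job is handed in when it is done.

```bash
mkdir -p pics
python3 - <<'E'
from station import r
import cv2, numpy as np
s=r.read_state()
for k in ["time","eef_pos","ee_rot","wrist_force","opening"]: print(k,s[k])
ims=[]
for c in ["scene","top"]:
    f=r.grab_frame(c); print(c,f["K"].tolist(),np.round(f["extrinsics"],4).tolist())
    cv2.imwrite(f"pics/{c}0.png",f["frame"]); 
    for n in ["handlebar","brake_pad","brake_blade","brake_grip","stop_screw","dispenser","throttle","phone","screwdriver","multimeter"]:
        for m in r.masks_of(n,c)[:2]:
            print(c,n,round(m["score"],2),np.round(m["uv"]),m["region"].sum())
E
```

```text
time 0.0
eef_pos [0.2075953  0.58909537 0.22173603]
ee_rot [ 1.68588835e-01  9.85686192e-01 -7.26366842e-04 -8.69579615e-05]
wrist_force [ 0.28002751 -0.16245182  0.38532418]
opening 0.0869913444853421
scene [[492.0290507041692, 0.0, 247.6954280422824], [0.0, 492.0290507041692, 190.00888541592153], [0.0, 0.0, 1.0]] [[-0.8504, 0.3943, -0.3483, 1.0764], [0.5259, 0.6534, -0.5444, 0.6987], [0.013, -0.6462, -0.7631, 1.2078], [0.0, 0.0, 0.0, 1.0]]
scene handlebar 0.56 [260. 235.] 4954
scene handlebar 0.36 [244. 162.] 41
scene brake_pad 0.51 [251. 167.] 41
scene brake_blade 0.47 [245. 165.] 69
scene brake_grip 0.84 [222. 172.] 403
scene brake_grip 0.17 [240. 144.] 602
scene dispenser 0.58 [186. 196.] 516
scene throttle 0.43 [270. 250.] 123
scene phone 0.63 [241. 141.] 536
scene screwdriver 0.68 [238. 106.] 133
scene multimeter 0.65 [344. 257.] 1699
scene multimeter 0.58 [272. 248.] 88
top [[362.9985324672722, 0.0, 258.441820981069], [0.0, 362.9985324672722, 193.61175081561143], [0.0, 0.0, 1.0]] [[-0.0226, -0.9929, 0.1166, 0.4604], [-0.9997, 0.024, 0.0103, -0.0843], [-0.013, -0.1164, -0.9931, 1.1048], [0.0, 0.0, 0.0, 1.0]]
top handlebar 0.79 [227. 186.] 5335
top brake_pad 0.69 [278. 205.] 186
top brake_blade 0.53 [279. 202.] 235
top brake_grip 0.63 [287. 176.] 533
top stop_screw 0.18 [417. 268.] 304
top dispenser 0.56 [301. 151.] 359
top phone 0.72 [356. 243.] 1239
top phone 0.63 [415. 271.] 319
top screwdriver 0.75 [413. 269.] 252
top screwdriver 0.57 [281. 205.] 208
top multimeter 0.64 [165. 249.] 1785
top multimeter 0.45 [286. 202.] 224
```

Run:
```python
import cv2
a=cv2.imread("pics/top0.png"); cv2.imwrite("pics/top0c.png",cv2.resize(a[110:310,130:397],None,fx=3,fy=3,interpolation=cv2.INTER_CUBIC)[:600,:800])
a=cv2.imread("pics/scene0.png"); cv2.imwrite("pics/scene0c.png",cv2.resize(a[90:290,130:396],None,fx=3,fy=3,interpolation=cv2.INTER_CUBIC))
```

```text
(no output)
```

View pics/top0c.png

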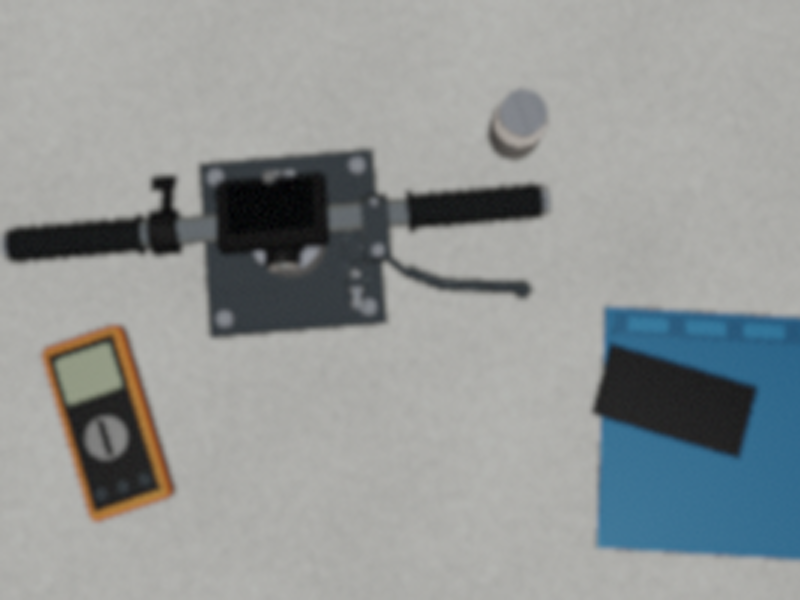

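View pics/scene0c.png

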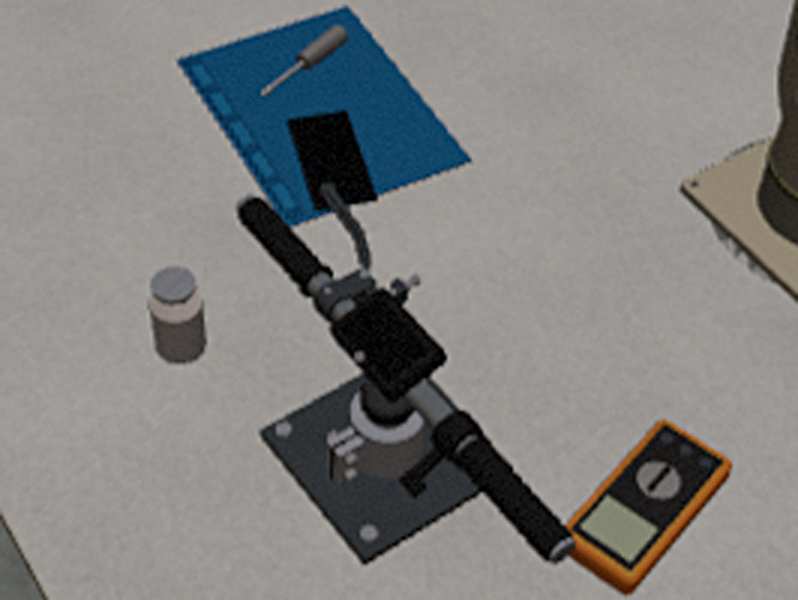

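The top view shows the bar running from crop (10,244) to (548,199). The lever goes from its pivot near (380,252) to the ball at (523,290), on the robot's side. The scene view agrees, and the space in front of the lever is clear. Next I work out the positions.

```bash
cat > h.py <<'E'
import numpy as np
from scipy.spatial.transform import Rotation as R
from station import r
def px(f,uv,z):
    d=f["extrinsics"][:3,:3]@np.linalg.inv(f["K"])@[uv[0],uv[1],1]; o=f["extrinsics"][:3,3]
    return o+d*(z-o[2])/d[2]
def proj(f,p):
    E=np.linalg.inv(f["extrinsics"]); c=f["K"]@(E[:3,:3]@p+E[:3,3]); return c[:2]/c[2]
E
python3 - <<'E'
from h import *
import cv2
f=r.grab_frame("top"); f={k:np.array(v) for k,v in f.items()}
c=lambda x,y:(130+x/3-.33,110+y/3-.33)
A=px(f,c(8,245),.15);B=px(f,c(549,199.5),.15)
y=(A-B)/np.linalg.norm(A-B); x=np.array([y[1],-y[0],0]); M=(A+B)/2
print("len",np.linalg.norm(A-B),"mid",M,"yaw",np.degrees(np.arctan2(-y[0],y[1])))
T=px(f,c(523,290),.15); print("tip",T,"in bar", (T-M)@x,(T-M)@y)
for q in [(378,250),(440,282),(355,275),(390,262),(500,288)]:
    P=px(f,c(*q),.15); print(q,P,(P-M)@x,(P-M)@y)
m=r.masks_of("brake_blade","top")[0]["region"]; vs,us=np.nonzero(m)
W=np.array([px(f,(u,v),.15)-M for u,v in zip(us,vs)]); xy=np.c_[W@x,W@y]
for k in np.arange(-.26,-.1,.01):
    s=xy[abs(xy[:,1]-k)<.005]
    if len(s): print(round(k,3),len(s),s[:,0].min().round(4),s[:,0].max().round(4))
g=cv2.imread("pics/top0.png",0)
for y_ in (-.17,-.18,-.19,-.2,-.21): 
    print(y_,[int(g[tuple(np.round(proj(f,M+x*t+y*y_)).astype(int)[::-1])]) for t in np.arange(-.1,-.03,.003)])
E
```

```text
len 0.4816390258252878 mid [0.60125456 0.02085894 0.15      ] yaw 3.4494028847224776
tip [ 0.5359241  -0.19353485  0.15      ] in bar -0.07811155522189947 -0.21007463171286148
(378, 250) [ 0.57435456 -0.06703176  0.15      ] -0.0321393969847198 -0.08611297386807056
(440, 282) [ 0.54470174 -0.12093619  0.15      ] -0.06498176498294393 -0.13813562672843072
(355, 275) [ 0.55266934 -0.04628823  0.15      ] -0.05253725222630993 -0.06410228566803391
(390, 262) [ 0.5634441  -0.07738147  0.15      ] -0.04365280449516867 -0.09578748121737851
(500, 288) [ 0.53816227 -0.17343744  0.15      ] -0.07466823101872065 -0.19014829813212736
-0.22 4 -0.0803 -0.0724
-0.21 21 -0.0829 -0.0691
-0.2 12 -0.082 -0.0735
-0.19 12 -0.0785 -0.0726
-0.18 13 -0.0777 -0.0691
-0.17 12 -0.0741 -0.0682
-0.16 12 -0.0733 -0.0673
-0.15 10 -0.0724 -0.0664
-0.14 10 -0.0717 -0.0658
-0.13 11 -0.0682 -0.0596
-0.12 9 -0.062 -0.0561
-0.11 11 -0.0585 -0.0473
-0.17 [172, 172, 171, 173, 174, 173, 171, 160, 126, 82, 59, 101, 144, 168, 172, 172, 171, 171, 172, 172, 170, 172, 173, 175]
-0.18 [175, 173, 171, 171, 172, 173, 170, 156, 72, 56, 71, 121, 160, 171, 171, 170, 171, 171, 172, 172, 171, 171, 172, 173]
-0.19 [176, 176, 176, 175, 174, 173, 156, 114, 69, 59, 77, 124, 160, 172, 173, 173, 174, 173, 172, 173, 173, 174, 172, 171]
-0.2 [176, 174, 173, 172, 169, 169, 150, 106, 66, 56, 78, 162, 171, 172, 172, 173, 173, 171, 170, 170, 171, 171, 171, 172]
-0.21 [172, 173, 173, 170, 159, 126, 80, 58, 56, 81, 126, 159, 170, 171, 171, 171, 172, 171, 172, 171, 171, 171, 171, 170]
```

```bash
python3 -m jog '[{"hand":1,"translation":[-45,-6,0],"dr":[0,0,4]},{"hand":1,"translation":[-48,-6,0],"dr":[0,0,4]},{"hand":1,"translation":[-48,-6,0],"dr":[0,0,4]},{"hand":1,"translation":[-48,-6,0],"dr":[0,0,4]},{"hand":1,"translation":[-48,-6,0],"dr":[0,0,4]},{"hand":1,"translation":[-48,-6,0],"dr":[0,0,4]},{"hand":1,"translation":[-48,-6,0],"dr":[0,0,4]},{"hand":1,"translation":[-48,-6,0],"dr":[0,0,4]},{"hand":1,"translation":[-48,-6,0],"dr":[0,0,4]},{"hand":1,"translation":[-48,-6,0],"dr":[0,0,4]}]' 20
cat >> h.py <<'E'
M=np.array([0.60125,0.02086,0.15]); YAW=np.radians(3.45)
xb=np.array([np.cos(YAW),np.sin(YAW),0]); yb=np.array([-xb[1],xb[0],0])
def where(th=0,bar=None,z=None):
    """pose in bar frame; tool-frame shift (mm) to bar target"""
    s=r.read_state(); p=np.array(s["eef_pos"]); Q=R.from_quat(s["ee_rot"]); m=Q.as_matrix()
    print("t",round(s["time"],2),"world",p.round(4),"bar mm",(1e3*np.array([(p-M)@xb,(p-M)@yb,p[2]])).round(1),"F",np.round(s["wrist_force"],1),"Fbar",np.round([s["wrist_force"]@xb,s["wrist_force"]@yb],2),"open",round(s["opening"],4))
    yaw=np.degrees(np.arctan2(m[1,1],m[0,1])); 
    print("tool y yaw",yaw.round(2),"tool z",m[:,2].round(4))
    # desired: tool z down, tool y at YAW+th
    a=YAW+th; D=np.c_[[np.sin(a),-np.cos(a),0],[np.cos(a),np.sin(a),0],[0,0,-1]]
    print("dr needed deg",np.degrees((Q.inv()*R.from_matrix(D)).as_rotvec()).round(2))
    if bar is not None:
        t=M+xb*bar[0]+yb*bar[1]; t[2]=z
        print("world d",(t-p).round(4),"tool shift mm",(1e3*m.T@(t-p)).round(1),"in final axes",(1e3*D.T@(t-p)).round(1))
E
python3 -c "
from h import *
where(0,(-.115,-.173),.21)"
```

```text
time: 2.2
eef_pos: [0.5455, 0.2534, 0.2207]
ee_rot: [0.5, 0.866, 0.001, -0.002]
wrist_force: [1.3, 0.7, -0.1]
opening: 0.015
t 2.2 world [0.5455 0.2534 0.2207] bar mm [-41.7 235.4 220.7] F [ 1.3  0.7 -0.1] Fbar [1.29 0.63] open 0.015
tool y yaw 29.99 tool z [-0.002   0.0042 -1.    ]Traceback (most recent call last):
  File "<string>", line 3, in <module>
    where(0,(-.115,-.173),.21)
    ~~~~~^^^^^^^^^^^^^^^^^^^^^
  File "h.py", line 19, in where
    print("dr needed deg",np.degrees((Q.inv()*R.from_matrix(D)).as_rotvec()).round(2))
                                              ~~~~~~~~~~~~~^^^
  File "scipy/spatial/transform/_rotation.pyx", line 1143, in scipy.spatial.transform._rotation.Rotation.from_matrix
ValueError: Non-positive determinant (left-handed or null coordinate frame) in rotation matrix 0: [[ 0.06017748  0.99818769  0.        ]
 [-0.99818769  0.06017748  0.        ]
 [ 0.          0.         -1.        ]].
```

```bash
sed -i 's/D=np.c_\[\[np.sin(a),-np.cos(a),0\]/D=np.c_[[-np.sin(a),np.cos(a),0]/' h.py
python3 -m jog '[{"hand":1,"translation":[-37,-24,0],"dr":[0,0,5.3]},{"hand":1,"translation":[-37,-26,0],"dr":[0,0,5.3]},{"hand":1,"translation":[-37,-26,0],"dr":[0,0,5.3]},{"hand":1,"translation":[-37,-26,0],"dr":[0,0,5.3]},{"hand":1,"translation":[-40,-24,0],"dr":[0,0,5.3]},{"hand":1,"translation":[-45,-3,0],"dr":[0,0,0]},{"hand":1,"translation":[-45,-3,0],"dr":[0,0,0]},{"hand":1,"translation":[-45,-3,0],"dr":[0,0,0]},{"hand":1,"translation":[0,0,0],"dr":[0,0,0]}]'
python3 -c "
from h import *
where(0,(-.115,-.173),.21)"
```

```text
time: 3.1
eef_pos: [0.4804, -0.1208, 0.2205]
ee_rot: [0.698, 0.716, 0.003, -0.0]
wrist_force: [0.4, 0.8, -0.5]
opening: 0.0001
t 3.1 world [ 0.4804 -0.1208  0.2205] bar mm [-129.2 -134.2  220.5] F [ 0.4  0.8 -0.5] Fbar [0.43 0.82] open 0.0001
tool y yaw 1.48 tool z [ 0.0041  0.0045 -1.    ]
dr needed deg [ 0.24 -0.25 -1.97]
world d [ 0.0165 -0.0379 -0.0105] tool shift mm [-38.4  15.5  10.4] in final axes [-38.8  14.2  10.5]
```

```bash
python3 -m jog '[{"hand":1,"translation":[-20,7,5],"dr":[0.2,-0.2,-1]},{"hand":1,"translation":[-18,7,5],"dr":[0,0,-1]},{"hand":1,"translation":[0,0,20],"dr":[0,0,0]},{"hand":1,"translation":[0,0,25],"dr":[0,0,0]},{"hand":1,"translation":[0,0,20],"dr":[0,0,0]},{"hand":1,"translation":[0,0,7],"dr":[0,0,0]},{"hand":1,"translation":[0,0,0],"dr":[0,0,0]}]'
python3 - <<'E'
from h import *
import cv2
where(0,(-.115,-.173),.136)
ims=[]
for c,(a,b) in {"scene":((110,190),0),"top":((150,230),0)}.items() if False else []: pass
t=r.grab_frame("top")["frame"]; s=r.grab_frame("scene")["frame"]
k=lambda a:cv2.resize(a,None,fx=4,fy=4,interpolation=cv2.INTER_CUBIC)
cv2.imwrite("pics/c1.png",np.hstack([k(t[140:240,220:320]),k(s[110:210,195:295])]))
E
```

```text
time: 3.8
eef_pos: [0.4974, -0.1607, 0.1376]
ee_rot: [0.686, 0.728, 0.002, 0.001]
wrist_force: [0.2, 0.3, 0.5]
opening: 0.0003
t 3.8 world [ 0.4974 -0.1607  0.1376] bar mm [-114.6 -174.9  137.6] F [0.2 0.3 0.5] Fbar [0.25 0.31] open 0.0003
tool y yaw 3.42 tool z [ 0.0051  0.0014 -1.    ]
dr needed deg [ 0.3  -0.06 -0.03]
world d [-0.0006  0.0019 -0.0016] tool shift mm [ 1.9 -0.5  1.6] in final axes [ 1.9 -0.4  1.6]
```

View pics/c1.png

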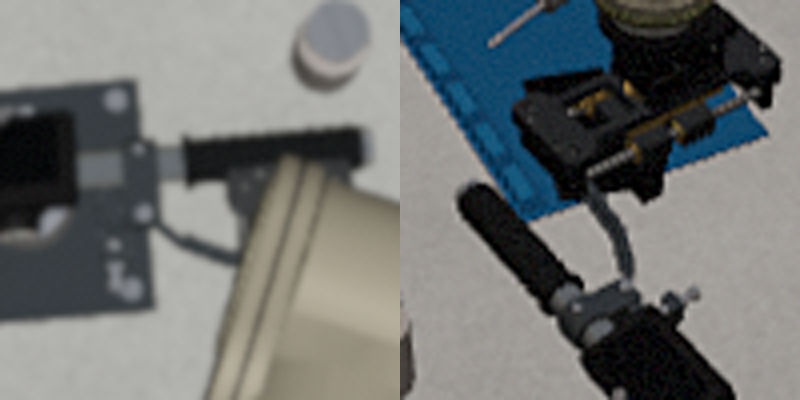

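The closed fingers sit in front of the lever's outer face, with nothing between (crop 600,180 right panel). Now I approach the lever slowly.

```bash
python3 -m jog '[{"hand":1,"translation":[2,6,1],"dr":[0.3,0,0]},{"hand":1,"translation":[0,6,0],"dr":[0,0,0]},{"hand":1,"translation":[0,4,0],"dr":[0,0,0]},{"hand":1,"translation":[0,0,0],"dr":[0,0,0]}]'; python3 -c "
from h import *
where()"; python3 -m jog '[{"hand":1,"translation":[0,2,0],"dr":[0,0,0]},{"hand":1,"translation":[0,2,0],"dr":[0,0,0]},{"hand":1,"translation":[0,2,0],"dr":[0,0,0]},{"hand":1,"translation":[0,0,0],"dr":[0,0,0]}]';python3 -c "
from h import *
where()"
python3 -m jog '[{"hand":1,"translation":[0,2,0],"dr":[0,0,0]},{"hand":1,"translation":[0,2,0],"dr":[0,0,0]},{"hand":1,"translation":[0,0,0],"dr":[0,0,0]}]';python3 -c "
from h import *
where()"
```

```text
time: 4.3
eef_pos: [0.5175, -0.1572, 0.1407]
ee_rot: [0.685, 0.728, 0.003, 0.002]
wrist_force: [-0.0, -0.2, 0.1]
opening: 0.0005
t 4.3 world [ 0.5175 -0.1572  0.1407] bar mm [ -94.3 -172.7  140.7] F [-0.  -0.2  0.1] Fbar [-0.02 -0.18] open 0.0005
tool y yaw 3.49 tool z [ 0.0061  0.0012 -1.    ]
dr needed deg [ 0.36 -0.05  0.04]
time: 4.7
eef_pos: [0.5241, -0.157, 0.1409]
ee_rot: [0.685, 0.728, 0.003, 0.002]
wrist_force: [0.1, 0.2, 0.6]
opening: 0.0009
t 4.7 world [ 0.5241 -0.157   0.1409] bar mm [ -87.7 -172.9  140.9] F [0.1 0.2 0.6] Fbar [0.16 0.2 ] open 0.0009
tool y yaw 3.48 tool z [ 0.0062  0.0011 -1.    ]
dr needed deg [ 0.36 -0.04  0.03]
time: 5.0
eef_pos: [0.5274, -0.1573, 0.1406]
ee_rot: [0.686, 0.728, 0.002, 0.001]
wrist_force: [-1.8, 0.5, 0.7]
opening: 0.0005
t 5.0 world [ 0.5274 -0.1573  0.1406] bar mm [ -84.5 -173.4  140.6] F [-1.8  0.5  0.7] Fbar [-1.74  0.62] open 0.0005
tool y yaw 3.43 tool z [ 4.4e-03  9.0e-04 -1.0e+00]
dr needed deg [ 0.26 -0.04 -0.02]
```

```bash
python3 -m jog '[{"hand":1,"translation":[0,-5,0],"dr":[0,0,0]},{"hand":1,"translation":[0,0,4],"dr":[0.3,0,0]},{"hand":1,"translation":[0,0,3],"dr":[0,0,0]},{"hand":1,"translation":[0,0,0],"dr":[0,0,0]}]'
python3 - <<'E'
from h import *
import cv2
where()
w=r.grab_frame("wrist"); print(w["K"],np.round(w["tool_from_camera"],3).tolist())
for n in ["brake_blade","brake_grip","brake_pad"]:
    for m in r.masks_of(n,"wrist")[:1]: print(n,m["score"],m["uv"],m["region"].sum())
cv2.imwrite("pics/w1.png",cv2.resize(w["frame"],(800,600)))
E
```

```text
time: 5.4
eef_pos: [0.5224, -0.1572, 0.1331]
ee_rot: [0.686, 0.728, 0.0, -0.0]
wrist_force: [0.3, -0.2, 0.5]
opening: 0.0003
t 5.4 world [ 0.5224 -0.1572  0.1331] bar mm [ -89.5 -173.   133.1] F [ 0.3 -0.2  0.5] Fbar [ 0.27 -0.23] open 0.0003
tool y yaw 3.45 tool z [-1.e-04  1.e-03 -1.e+00]
dr needed deg [-0.   -0.06 -0.  ]
[[297.31863964   0.         254.65974775]
 [  0.         297.31863964 194.81999343]
 [  0.           0.           1.        ]] [[0.001, -0.97, -0.244, 0.067], [1.0, 0.001, 0.0, 0.0], [-0.0, -0.244, 0.97, -0.162], [0.0, 0.0, 0.0, 1.0]]
brake_blade 0.71 [324.9, 131.2] 3461
brake_pad 0.94 [330.0, 129.9] 3443
```

View pics/w1.png

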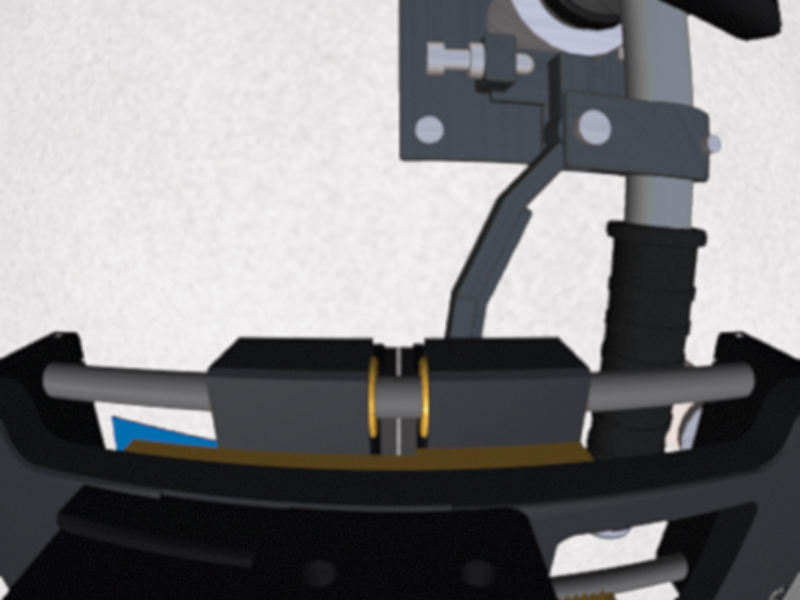

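The wrist view shows the lever meeting the finger back at about (465,335). The stop screw is at (525,62) and the tail beside it at (553,95), with a visible gap. Now I press along the lever's arc.

```bash
python3 -m jog '[{"hand":1,"translation":[0,2,0],"dr":[0,0,0]},{"hand":1,"translation":[0,2,0],"dr":[0,0,0]},{"hand":1,"translation":[-0.5,1.5,0],"dr":[0,0,-1]},{"hand":1,"translation":[-0.9,1.5,0],"dr":[0,0,-1]},{"hand":1,"translation":[-0.9,1.5,0],"dr":[0,0,-1]},{"hand":1,"translation":[-0.9,1.5,0],"dr":[0,0,-1]}]';python3 -c "
from h import *
where()"
python3 -m jog '[{"hand":1,"translation":[-0.9,1.5,0],"dr":[0,0,-1]},{"hand":1,"translation":[-0.9,1.5,0],"dr":[0,0,-1]},{"hand":1,"translation":[-0.9,1.5,0],"dr":[0,0,-1]}]';python3 -c "
from h import *
where()"
```

```text
time: 6.2
eef_pos: [0.5326, -0.1606, 0.1336]
ee_rot: [0.658, 0.753, -0.0, -0.001]
wrist_force: [-2.1, -0.4, 0.4]
opening: -0.0
t 6.2 world [ 0.5326 -0.1606  0.1336] bar mm [ -79.4 -177.   133.6] F [-2.1 -0.4  0.4] Fbar [-2.1  -0.31] open -0.0
tool y yaw 7.72 tool z [-1.6e-03  7.0e-04 -1.0e+00]
dr needed deg [-0.09 -0.05  4.27]
time: 6.5
eef_pos: [0.5378, -0.1627, 0.1336]
ee_rot: [0.636, 0.772, -0.0, -0.001]
wrist_force: [-3.2, -0.3, 1.4]
opening: 0.0007
t 6.5 world [ 0.5378 -0.1627  0.1336] bar mm [ -74.4 -179.4  133.6] F [-3.2 -0.3  1.4] Fbar [-3.26 -0.14] open 0.0007
tool y yaw 11.0 tool z [-1.9e-03  9.0e-04 -1.0e+00]
dr needed deg [-0.1  -0.06  7.55]
```

```bash
python3 -m jog '[{"hand":1,"translation":[-0.6,1,0],"dr":[0,0,-0.67]},{"hand":1,"translation":[-0.6,1,0],"dr":[0,0,-0.67]},{"hand":1,"translation":[-0.6,1,0],"dr":[0,0,-0.67]}]'|grep -E "force|time";python3 -c "
from h import *
where()"
python3 -m jog '[{"hand":1,"translation":[-0.6,1,0],"dr":[0,0,-0.67]},{"hand":1,"translation":[-0.6,1,0],"dr":[0,0,-0.67]},{"hand":1,"translation":[-0.6,1,0],"dr":[0,0,-0.67]}]'|grep -E "force|time";python3 -c "
from h import *
where()"
```

```text
time: 6.8
wrist_force: [-2.2, -0.5, 1.5]
t 6.8 world [ 0.5414 -0.164   0.1335] bar mm [ -70.9 -180.9  133.5] F [-2.2 -0.5  1.5] Fbar [-2.26 -0.34] open 0.0004
tool y yaw 13.21 tool z [-2.2e-03  9.0e-04 -1.0e+00]
dr needed deg [-0.12 -0.07  9.76]
time: 7.1
wrist_force: [-2.6, 0.7, 2.2]
t 7.1 world [ 0.5449 -0.1651  0.1335] bar mm [ -67.4 -182.2  133.5] F [-2.6  0.7  2.2] Fbar [-2.6   0.85] open 0.0005
tool y yaw 15.39 tool z [-0.0023  0.001  -1.    ]
dr needed deg [-0.12 -0.08 11.94]
```

```bash
for i in 1; do :; done
python3 -m jog '[{"hand":1,"translation":[-0.6,1,0],"dr":[0,0,-0.67]},{"hand":1,"translation":[-0.6,1,0],"dr":[0,0,-0.67]}]'|grep -E "force|pos"
python3 -m jog '[{"hand":1,"translation":[-0.6,1,0],"dr":[0,0,-0.67]}]'|grep -E "force|pos"
python3 -c "
from h import *
where()"
```

```text
eef_pos: [0.5473, -0.1658, 0.1335]
wrist_force: [-3.0, 0.2, 2.0]
eef_pos: [0.5485, -0.1661, 0.1335]
wrist_force: [-3.9, 0.1, 2.1]
t 7.4 world [ 0.5485 -0.1661  0.1335] bar mm [ -63.9 -183.4  133.5] F [-3.9  0.1  2.1] Fbar [-3.9   0.31] open 0.0005
tool y yaw 17.58 tool z [-0.0026  0.001  -1.    ]
dr needed deg [-0.14 -0.09 14.13]
```

```bash
python3 -m jog '[{"hand":1,"translation":[-0.6,1,0],"dr":[0,0,-0.67]}]'|grep -E "force|pos"
python3 -m jog '[{"hand":1,"translation":[-0.6,1,0],"dr":[0,0,-0.67]}]'|grep -E "force|pos"
python3 -c "
from h import *
where()"
```

```text
eef_pos: [0.5497, -0.1664, 0.1335]
wrist_force: [-3.0, -0.4, 1.9]
eef_pos: [0.5509, -0.1667, 0.1335]
wrist_force: [-3.4, -0.2, 2.1]
t 7.6 world [ 0.5509 -0.1667  0.1335] bar mm [ -61.5 -184.2  133.5] F [-3.4 -0.2  2.1] Fbar [-3.44 -0.  ] open 0.0004
tool y yaw 19.04 tool z [-0.0026  0.0011 -1.    ]
dr needed deg [-0.13 -0.09 15.59]
```

```bash
python3 -m jog '[{"hand":1,"translation":[-0.6,1,0],"dr":[0,0,-0.67]}]'|grep -E "force|pos"
python3 -m jog '[{"hand":1,"translation":[-0.6,1,0],"dr":[0,0,-0.67]}]'|grep -E "force|pos"
python3 - <<'E'
from h import *
import cv2
where()
w=r.grab_frame("wrist"); cv2.imwrite("pics/w2.png",cv2.resize(w["frame"][0:240,200:512],None,fx=2.5,fy=2.5,interpolation=cv2.INTER_CUBIC))
E
```

```text
eef_pos: [0.5522, -0.1669, 0.1336]
wrist_force: [-3.7, -0.5, 3.2]
eef_pos: [0.5531, -0.1672, 0.1334]
wrist_force: [-5.1, -0.1, 3.0]
t 7.8 world [ 0.5531 -0.1672  0.1334] bar mm [ -59.3 -184.8  133.4] F [-5.1 -0.1  3. ] Fbar [-5.1   0.23] open 0.0008
tool y yaw 20.5 tool z [-0.0032  0.0012 -1.    ]
dr needed deg [-0.17 -0.11 17.05]
```

View pics/w2.png

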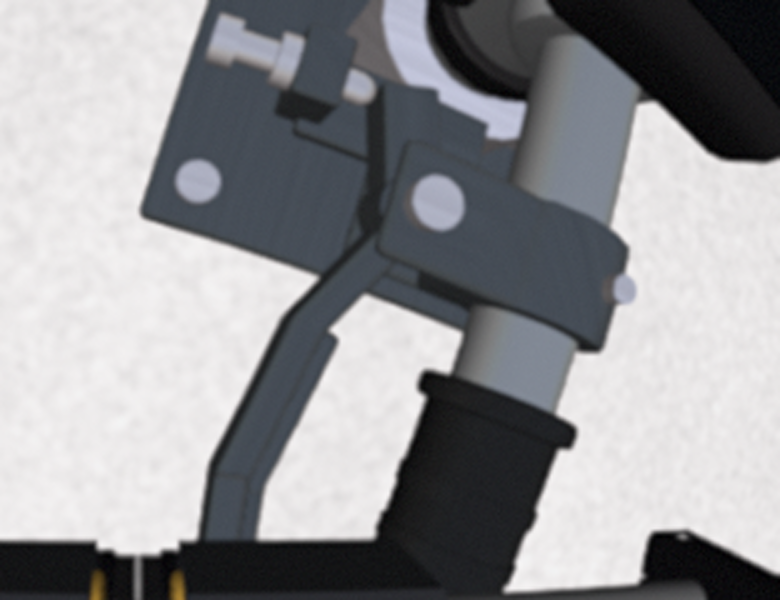

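The tail (374,100) now touches or nearly touches the screw tip (360,87), and the gap to the grip is still open. From here I use small straight presses and watch the force.

```bash
python3 -m jog '[{"hand":1,"translation":[-0.4,1,0],"dr":[0,0,-0.3]}]'|grep -E "force|pos"
python3 -m jog '[{"hand":1,"translation":[-0.3,1,0],"dr":[0,0,0]}]'|grep -E "force|pos"
python3 -c "
from h import *
where()"
```

```text
eef_pos: [0.5539, -0.1673, 0.1334]
wrist_force: [-6.9, 0.3, 4.9]
eef_pos: [0.5543, -0.1673, 0.1333]
wrist_force: [-7.6, 0.4, 5.1]
t 8.05 world [ 0.5543 -0.1673  0.1333] bar mm [ -58.1 -185.   133.3] F [-7.6  0.4  5.1] Fbar [-7.58  0.9 ] open 0.0005
tool y yaw 20.86 tool z [-0.0055  0.0017 -1.    ]
dr needed deg [-0.29 -0.16 17.41]
```

```bash
python3 -m jog '[{"hand":1,"translation":[-0.2,1,-0.7],"dr":[-0.2,0,0]}]'|grep -E "force|pos"
python3 -m jog '[{"hand":1,"translation":[-0.2,1.2,-0.5],"dr":[0,0,0]}]'|grep -E "force|pos"
python3 -c "
from h import *
where()"
```

```text
eef_pos: [0.5545, -0.1672, 0.1337]
wrist_force: [-8.3, -0.0, 0.1]
eef_pos: [0.5545, -0.1672, 0.1337]
wrist_force: [-7.9, -0.7, 2.0]
t 8.25 world [ 0.5545 -0.1672  0.1337] bar mm [ -58.  -184.9  133.7] F [-7.9 -0.7  2. ] Fbar [-7.94 -0.25] open 0.0003
tool y yaw 20.82 tool z [-0.0068  0.0034 -1.    ]
dr needed deg [-0.34 -0.28 17.37]
```

```bash
python3 -m jog '[{"hand":1,"translation":[-0.2,1.8,-0.3],"dr":[0,0,0]}]'|grep -E "force|pos"
python3 -m jog '[{"hand":1,"translation":[-0.2,2,-0.3],"dr":[0,0,0]}]'|grep -E "force|pos"
python3 -c "
from h import *
where()"
```

```text
eef_pos: [0.5549, -0.1671, 0.1335]
wrist_force: [-9.1, -1.8, 3.9]
eef_pos: [0.5553, -0.1672, 0.1334]
wrist_force: [-11.0, -0.4, 5.1]
t 8.45 world [ 0.5553 -0.1672  0.1334] bar mm [ -57.1 -184.9  133.4] F [-11.   -0.4   5.1] Fbar [-11.03   0.22] open 0.0003
tool y yaw 20.73 tool z [-0.0127  0.0036 -0.9999]
dr needed deg [-0.67 -0.35 17.28]
```

```bash
python3 -m jog '[{"hand":1,"translation":[0,1.8,-0.8],"dr":[-0.2,0,0]}]'|grep -E "force|pos"
python3 - <<'E'
from h import *
import cv2
where()
for i in range(8):
    r.grab_frame("top"); s=r.read_state(); print(round(s["time"],2),np.round(s["wrist_force"],1),np.round(s["eef_pos"],4))
w=r.grab_frame("wrist")["frame"]; s=r.grab_frame("scene")["frame"]
a=cv2.resize(w[0:220,200:460],(520,440)); b=cv2.resize(s[110:220,195:260],(260,440))
cv2.imwrite("pics/w3.png",np.hstack([a,b])); where()
E
```

```text
eef_pos: [0.5554, -0.1671, 0.1337]
wrist_force: [-11.1, -0.7, 1.7]
t 8.55 world [ 0.5554 -0.1671  0.1337] bar mm [ -57.  -184.9  133.7] F [-11.1  -0.7   1.7] Fbar [-11.17  -0.05] open 0.0003
tool y yaw 20.68 tool z [-0.0129  0.0048 -0.9999]
dr needed deg [-0.67 -0.42 17.23]
8.6 [-10.1  -0.7   3.1] [ 0.5553 -0.1671  0.1337]
8.65 [-9.7 -1.1  2.9] [ 0.5553 -0.1671  0.1336]
8.7 [-9.9 -1.   3.7] [ 0.5553 -0.1671  0.1336]
8.75 [-10.6  -1.4   3.8] [ 0.5553 -0.1671  0.1336]
8.8 [-10.4  -0.5   3.2] [ 0.5553 -0.1671  0.1336]
8.85 [-10.3  -1.2   3.2] [ 0.5553 -0.1671  0.1336]
8.9 [-10.3  -1.2   3. ] [ 0.5553 -0.1671  0.1336]
8.95 [-10.3  -1.2   3.6] [ 0.5553 -0.1671  0.1336]
t 9.05 world [ 0.5553 -0.1671  0.1336] bar mm [ -57.1 -184.9  133.6] F [-9.8 -1.8  3.2] Fbar [-9.92 -1.16] open 0.0001
tool y yaw 20.68 tool z [-0.0128  0.0049 -0.9999]
dr needed deg [-0.66 -0.43 17.23]
```

View pics/w3.png

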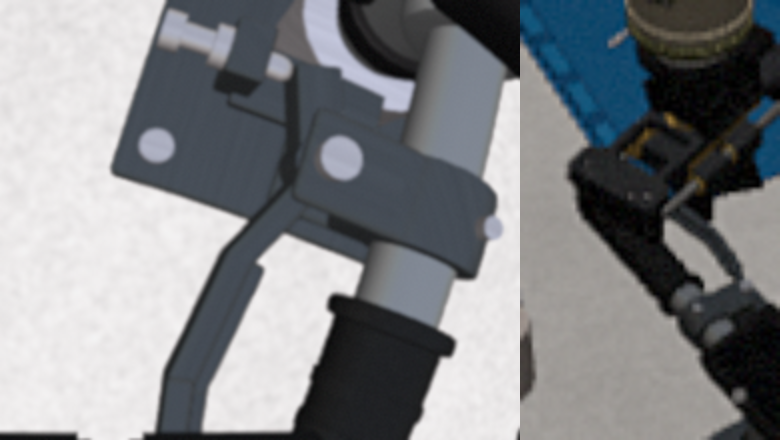

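The tail is tight on the screw tip (285,72), there is an open gap between lever and grip, and the force is steady at about 10 N. I am handing in.

```bash
python3 -c "
from h import *
print(r.hand_in()); where()"
```

```text
the job is handed in; nothing more can be done
None
the job is handed in; nothing more can be done
```

The brake lever is pressed in against its stop, and I handed in with the arm still holding it there. I used the back of the shut fingers on the lever's outer face and followed its arc, at about 15 mm/s at first and 10 mm/s near the stop.

**Stop contact:** The push stayed at about 3–4 N over the travel, which is the return spring. At about 0.30 rad by tool yaw (roughly 26 mm at the pad) it rose to 10–11 N while the lever moved only 1–2 mm more.

**Hold:** The push stayed at about 10 N with no movement in the 0.5 s before handing in, at 9 s on the robot's clock. The last wrist picture shows the lever's tail against the stop screw and an open gap to the grip. By calculation, the fingers stayed about 25 mm from the grip.

**Disagreements and limits:**
- **Contact position:** first contact came about 5 mm further in than the top camera suggested, so I used the force reading.
- **Sideways force:** a vertical rubbing force of up to 5 N built up during the press. I eased it to about 3 N before finishing.
- **Not measured:** I did not measure the gap or the exact stop angle.
- **Not rechecked:** I did not recheck the throttle and bench items at the end. The arm's path stayed clear of them, and I saw no unexpected force on the way.

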